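# Refit the selector lever on the stain pump valve

### The job

Put the red-knobbed lever, the one with the slot-shaped hole, back on the blue valve: turn it so that its slot matches the flat fluted shaft (either way round is fine), and lower it over the shaft until it sits fully home, flat on the collar, before letting go. Leave the yellow-knobbed lever with the round hole where it is.

Things in the scene. Friction and masses are not known exactly. Their poses are not given: they have to be found in the camera images.
- lever_mid (a point): lever to fit: loose, 0.35 kg, lying flat. Steel hub 58 (x) by 44 (y) by 40 mm tall, slot 38 (x) by 17 mm (y) through it from top to bottom. Long arm along +x, 16 mm wide, red ball end at 116 mm; counterweight along -x to 70 mm, 34 wide; both 6-34 mm above the underside. Balances at the hub: grip its 44 mm sides, fingers closing along y. Point: slot centre, 20 mm above underside; z up
- shaft_home (a point): where lever_mid is when home: on the shaft axis, 20 mm above the collar. Fixed blue block, 114 mm square, top at 45 mm, brass ports to 74 mm along +-y; dark collar 56 mm across, top 55 mm above the table. On it a fluted brass tongue 32 mm long (x), 10 thick (y), round-topped, middle 46 and outer ribs 34 mm above the collar. Slot play 3 mm; matched when lever x lies along this x, either way; z up
- spare_mid (a point): the other lever, to be left alone: loose, the same shape and sizes, but with a yellow ball and a round 22 mm hole that does not fit the shaft. Point on its hole's axis, 20 mm above its underside; x along its long arm, z up
Mind the look-alikes: they are no part of the job. What is shaped like the part that bears lever_mid but brown is not meant.

How it is judged:
By the outcome, as a careful person would: the job done as asked, in the order asked, and still so for the second after the job is handed in, with the robot touching nothing.
It also fails if it takes over 40 s, if anything falls off the work surface, if the arm or the gripper's body presses on something with over 40 N, if the wrist force passes 120 N, or if a joint passes its speed limit or range.

### The arm

A 7-joint arm with a two-finger parallel gripper is mounted at the origin on the work surface. World frame = base frame: x ahead of the robot, y to its left, z up, the work surface at z = 0. Lengths are in mm, angles in rad, forces in N, time in s.
With the tool pointing down it reaches from about 425 to 825 mm from the base axis. Payload 3.6 kg.
Tool frame: the origin (TCP) lies at the very end of the fingers, on their centre line; the grasp point (between the pads) lies 19 mm behind it; z points along the fingers, y is the line along which they close (so a half turn about z gives the same grasp; the last joint's range is limited). The gripper opens to 85 mm and grips with 20 to 120 N. Pads are 22 mm wide; open, the fingers measure 114 mm over their backs; the gripper's body (76 mm by 85 mm) begins 54 mm behind the grasp point. The pads swing forward as they close: fully open they stand 13 mm farther back than shut.
Start: joints at [-1.24, 0.615, -0.013, 1.423, 0.008, 1.103, -0.04], TCP at [226.996, 609.045, 231.297] pointing down, gripper open.
Joint ranges: [-3.12, 3.12], [-0.3, 2.06], [-1.34, 1.32], [0.26, 2.42], [-1.36, 4.5], [0.01, 1.98], [-2.84, 2.84]. Speed limits (rad/s): [2.79, 2.79, 3.14, 3.14, 3.14, 3.14, 3.14].

### API

Orientations are given as a rotation vector (axis times angle).
In Python, from rig import arm gives the robot as it stands.
- The arm moves only by the shell command python3 -m inch 'ROWS'. ROWS is JSON, a list of rows, each an object with "jaw": the gripper command: -1 is fully open, 1 is shut, values between are in proportion; "linear": the shift along the tool's x, y, z in units of 800 mm (1.0 is 800 mm), a list of three; "rot": the turn, a rotation vector about the tool's x, y, z in units of 0.12 rad (1.0 is 0.12 rad), a list of three. In form: [{"jaw": jaw, "linear": [tx, ty, tz], "rot": [wx, wy, wz]}, ...]. A call has exactly 10 rows; each row shifts and turns the commanded pose from where the row before left it, along the tool's axes as they then stand; what a row does not reach is not made up. A row lasts 1/10 s, in which the tool goes at most 50 mm and 8.59 degrees, less where a joint would pass 70% of its speed; a pose out of reach is approached as far as the arm can. A call with a number of a shift or a turn outside -1 to 1 is refused whole. A call with a gripper value outside its range is refused whole. The fingers move at their own pace and stop on an object; the grip force is fixed at half the most. Time passes only in rows, so rows that do not move let the fingers close, or fill a call up. It gives the time, the measured TCP pose, the force, the opening and the grip force at its end, in the units of the state.
- arm.get_obs(): the state, without advancing time (a new reading comes with each control period).
- arm.snapshot(name): name is "scene" or "top" or "wrist"; returns the picture (480x640x3 uint8, red, green, blue); there is no depth.
- arm.camera_info(name): a dict with "fx", "fy", "cx", "cy" (pixels), "k1" (the pictures are not rectified: a ray, as slopes to the right and down, at radius r is drawn at 1 + k1 r^2 times it, then the intrinsics apply), "world_from_camera" (4x4, takes a point from camera to world coordinates). Camera axes: x right, y down, z forward; pixel columns grow to the right and rows downward; lengths in mm; the calibration is good to about 2 mm. A picture is of the moment at which its call begins: read the wrist's pose just before it. camera_info takes no time and is no camera call; for the wrist camera it gives the pose at the moment of the call.
- arm.sign_off(): hands the job in; it is judged then, once.
The state is a dict: "t": time; "joints": joint angles; "dq": joint speeds; "effort": joint torques, N m; "position": TCP position; "orientation": TCP orientation; "ft_force": force on the tool from outside, world axes, zero at the start; "moment": the same for the moment, N m; "finger_gap": opening from 0.0 (shut) to 1.0 (fully open); "grip_force": force on a finger pad.
Only numpy, scipy, OpenCV 4.12 (cv2) and the standard library are available. Lean on these libraries where they do the work, as an engineer would, in place of code of your own. Each camera call takes 0.05 s, during which the arm holds its last target. There are 200 camera calls.

## Working session

There is one attempt and no reset: what is moved stays moved. The work goes in short steps, Python scripts to look and compute and a shell command to move; the robot and the scene stay as the last step left them, time stands still between calls to the robot, and variables do not carry over. Pictures are saved under pics/ and viewed, at most 12 in all, crops included, and the job is handed in when it is done.

```bash
mkdir -p pics; ls; python3 - <<'E'
from rig import arm
import cv2
o=arm.get_obs();print(o)
for n in("scene","top"):
    i=arm.snapshot(n);cv2.imwrite(f"pics/{n}0.png",i[:,:,::-1]);c=arm.camera_info(n);print(n,c)
E
```

```text
pics
{'t': 0.0, 'joints': array([-1.24051665,  0.61592761, -0.01257826,  1.42493434,  0.00805758,
        1.10338389, -0.040387  ]), 'dq': array([ 0.0012059 ,  0.00033952, -0.00048745,  0.00177031, -0.00083843,
       -0.00133729,  0.00060476]), 'effort': array([ 8.43357554e-06, -4.69217098e+01,  2.59596761e-01, -1.71036118e+01,
        1.00713945e-02,  9.49334877e-03, -3.91241045e-06]), 'position': array([226.74710117, 608.3394001 , 230.12104637]), 'orientation': array([-0.55733643, -3.09131047,  0.00403067]), 'ft_force': array([-0.5772914 , -0.10260756, -0.53282892]), 'moment': array([ 0.0319938 , -0.02162848, -0.05260367]), 'grip_force': 0.0, 'finger_gap': 0.9997449666301934}
scene {'fx': 509.1897610663639, 'fy': 509.1897610663639, 'cx': 319.8054782869593, 'cy': 238.10549720570106, 'k1': 0.002476190302122736, 'world_from_camera': array([[ 8.10701821e-01,  3.75201999e-01, -4.49428546e-01,
         1.01732691e+03],
       [ 5.85292714e-01, -5.01095198e-01,  6.37444932e-01,
        -6.25248525e+02],
       [ 1.39641265e-02, -7.79825021e-01, -6.25841785e-01,
         7.51257172e+02],
       [ 0.00000000e+00,  0.00000000e+00,  0.00000000e+00,
         1.00000000e+00]])}
top {'fx': 524.2848084852573, 'fy': 524.2848084852573, 'cx': 321.56958957190113, 'cy': 237.18747836263668, 'k1': -0.014059181779196872, 'world_from_camera': array([[ 2.40422382e-02, -9.97513836e-01,  6.62428680e-02,
         4.04350155e+02],
       [-9.99710126e-01, -2.39046295e-02,  2.86929453e-03,
         5.47666756e+01],
       [-1.27864978e-03, -6.62926502e-02, -9.97799403e-01,
         1.46611394e+03],
       [ 0.00000000e+00,  0.00000000e+00,  0.00000000e+00,
         1.00000000e+00]])}
```

View pics/top0.png

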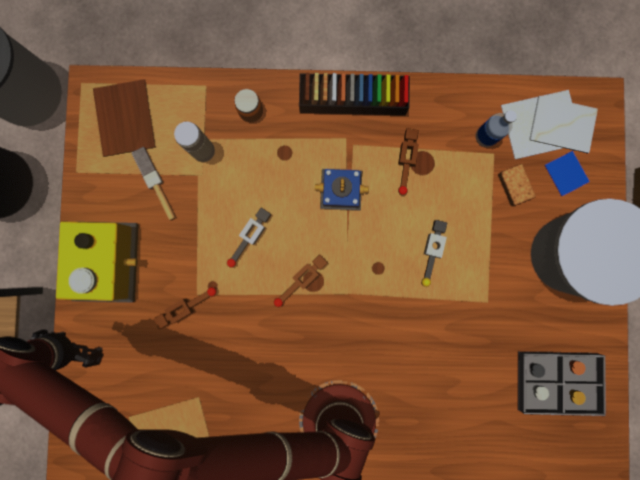

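View pics/scene0.png

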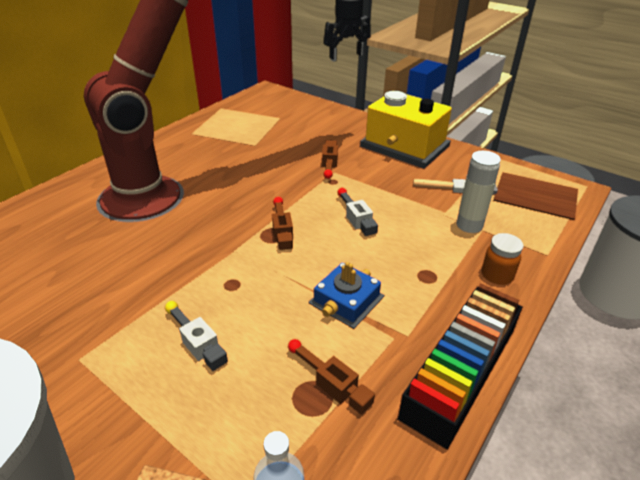

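The top view shows the steel, red-ball lever with its slot near (252,231), its ball at (232,263), and the valve tongue near (342,187). The spare is at (436,243). The brown ones are decoys. Next I'll measure from both views.

```bash
cat > h.py <<'E'
import numpy as np,cv2
from rig import arm
def ray(c,uv):
    K=np.array([[c["fx"],0,c["cx"]],[0,c["fy"],c["cy"]],[0,0,1]])
    p=cv2.undistortPoints(np.float64(uv).reshape(-1,1,2),K,np.array([c["k1"],0,0,0,0.]))[:,0]
    T=c["world_from_camera"];return T[:3,3],np.c_[p,np.ones(len(p))]@T[:3,:3].T
def plane(c,uv,z):
    o,d=ray(c,uv);return o+d*((z-o[2])/d[:,2])[:,None]
def tri(c1,u1,c2,u2):
    o1,d1=ray(c1,[u1]);o2,d2=ray(c2,[u2]);d1,d2=d1[0],d2[0]
    s=np.linalg.lstsq(np.c_[d1,-d2],o2-o1,rcond=None)[0];a,b=o1+s[0]*d1,o2+s[1]*d2
    return (a+b)/2,np.linalg.norm(a-b)
def crop(im,x,y,w,h,k):return cv2.resize(im[y:y+h,x:x+w],None,fx=k,fy=k,interpolation=cv2.INTER_CUBIC)
E
python3 - <<'E'
from h import *
t=cv2.imread("pics/top0.png");s=cv2.imread("pics/scene0.png")
a=np.hstack([crop(t,220,200,60,75,4),crop(t,310,160,64,75,4)]);b=np.hstack([crop(s,330,180,60,65,4),crop(s,305,250,84,65,4)])
w=max(a.shape[1],b.shape[1]);f=lambda m:cv2.copyMakeBorder(m,0,0,0,w-m.shape[1],0)
cv2.imwrite("pics/c1.png",np.vstack([f(a),f(b)]))
T=arm.camera_info("top")
h=cv2.cvtColor(t,cv2.COLOR_BGR2HSV)
def mk(m,x0,y0,x1,y1):
    z=np.zeros(m.shape,np.uint8);z[y0:y1,x0:x1]=m[y0:y1,x0:x1];return z
red=mk(((h[...,0]<6)|(h[...,0]>174))&(h[...,1]>170)&(h[...,2]>90),222,250,245,275)
m=cv2.moments(red,True);rb=(m['m10']/m['m00'],m['m01']/m['m00']);print("ball",m['m00'],rb,plane(T,[rb],20))
hub=mk((h[...,1]<60)&(h[...,2]>110),225,205,280,270)
c=max(cv2.findContours(hub,0,2)[0],key=cv2.contourArea);r=cv2.minAreaRect(c);print("hub",r,plane(T,[r[0]],40),plane(T,cv2.boxPoints(r),40))
bl=mk((h[...,0]>105)&(h[...,0]<130)&(h[...,1]>120)&(h[...,2]>60),310,160,375,215)
c=max(cv2.findContours(bl,0,2)[0],key=cv2.contourArea);r=cv2.minAreaRect(c);print("blk",r,plane(T,[r[0]],45),plane(T,cv2.boxPoints(r),45))
E
```

```text
ball 44.0 (231.0, 262.5) [[424.44390061 306.90467286  20.        ]]
hub ((250.96151733398438, 230.80767822265625), (15.808956146240234, 21.91065788269043), 33.6900634765625) [[511.85818027 251.95623251  40.        ]] [[498.09383259 286.06666768  40.        ]
 [548.83064059 254.54809539  40.        ]
 [525.63600972 217.81660423  40.        ]
 [475.01341059 249.37691119  40.        ]]
blk ((341.47589111328125, 187.4103546142578), (34.46982955932617, 34.35238265991211), 3.3664608001708984) [[636.35504806   7.72285085  45.        ]] [[590.77118298  56.4484746   45.        ]
 [685.49308503  53.17507365  45.        ]
 [682.14222579 -41.21422363  45.        ]
 [587.46223009 -37.51340876  45.        ]]
```

View pics/c1.png

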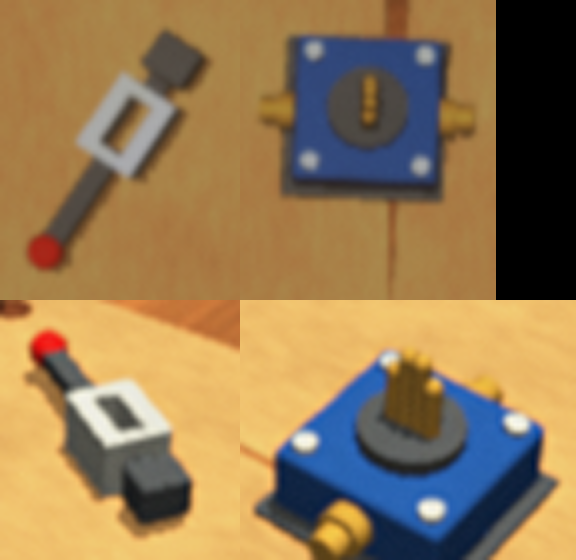

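Lever: hub is about (512,252), with the arm heading about 148°. Valve: about (637,7), with its x axis about -2°. The hub measures about 60x43 against the true 58x44, so the fit is plausible. The next step is to go above the lever and refine with the wrist camera.

```bash
cat >> h.py <<'E'
from scipy.spatial.transform import Rotation as R
def go(p,yaw=None):
    """shift in tool units (no turn first), then turn (tool z, mod half turn) to put tool y at world angle yaw deg"""
    o=arm.get_obs();A=R.from_rotvec(o["orientation"]);M=A.as_matrix()
    cur=np.degrees(np.arctan2(M[1,1],M[0,1]))
    print("t",o["t"],"pos",o["position"].round(1),"yaw_y",cur.round(2),"zaxis",M[:,2].round(4),"F",o["ft_force"].round(1),"gap",round(o["finger_gap"],3),"grip",round(o["grip_force"],1),"q",o["joints"].round(2))
    if p is not None: print("units",(A.inv().apply(np.array(p)-o["position"])/800).round(4))
    if yaw is not None:
        d=(yaw-cur+90)%180-90;print("rot z units total",-np.radians(d)/.12)
E
python3 -c "
from h import *
go([512,252,230],57.7)"
```

```text
t 0.1 pos [226.8 608.4 230.2] yaw_y 69.56 zaxis [-8.0e-04 -2.2e-03 -1.0e+00] F [-0.4  0.4  0.5] gap 1.004 grip 0.0 q [-1.24  0.62 -0.01  1.42  0.01  1.1  -0.04]
units [-0.4897 -0.2929  0.001 ]
rot z units total 1.7251159160349987
```

```bash
python3 -m inch '[{"jaw":-1,"linear":[-0.049,-0.0293,0],"rot":[0,0,0]},{"jaw":-1,"linear":[-0.049,-0.0293,0],"rot":[0,0,0]},{"jaw":-1,"linear":[-0.049,-0.0293,0],"rot":[0,0,0]},{"jaw":-1,"linear":[-0.049,-0.0293,0],"rot":[0,0,0]},{"jaw":-1,"linear":[-0.049,-0.0293,0],"rot":[0,0,0]},{"jaw":-1,"linear":[-0.049,-0.0293,0],"rot":[0,0,0]},{"jaw":-1,"linear":[-0.049,-0.0293,0],"rot":[0,0,0]},{"jaw":-1,"linear":[-0.049,-0.0293,0],"rot":[0,0,0]},{"jaw":-1,"linear":[-0.049,-0.0293,0],"rot":[0,0,0]},{"jaw":-1,"linear":[-0.049,-0.0293,0],"rot":[0,0,0]}]'
python3 -m inch '[{"jaw":-1,"linear":[0,0,0],"rot":[0,0,0.6]},{"jaw":-1,"linear":[0,0,0],"rot":[0,0,0.6]},{"jaw":-1,"linear":[0,0,0],"rot":[0,0,0.525]},{"jaw":-1,"linear":[0,0,0],"rot":[0,0,0]},{"jaw":-1,"linear":[0,0,0],"rot":[0,0,0]},{"jaw":-1,"linear":[0,0,0],"rot":[0,0,0]},{"jaw":-1,"linear":[0,0,0],"rot":[0,0,0]},{"jaw":-1,"linear":[0,0,0],"rot":[0,0,0]},{"jaw":-1,"linear":[0,0,0],"rot":[0,0,0]},{"jaw":-1,"linear":[0,0,0],"rot":[0,0,0]}]'
python3 - <<'E'
from h import *
go([512,252,230],57.7)
c=arm.camera_info("wrist");i=arm.snapshot("wrist");cv2.imwrite("pics/w1.png",i[:,:,::-1]);np.save("w1.npy",c,allow_pickle=True);print(c)
E
```

```text
t: 1.1
position: [513.1, 250.8, 231.0]
orientation: [-0.557, -3.091, 0.001]
ft_force: [1.2, 0.1, -0.0]
finger_gap: 1.001
grip_force: 0.0
t: 2.1
position: [512.4, 252.5, 231.3]
orientation: [-0.874, -3.018, 0.0]
ft_force: [-0.1, -0.1, 1.0]
finger_gap: 1.002
grip_force: 0.0
t 2.1 pos [512.4 252.5 231.3] yaw_y 57.71 zaxis [-1.e-04 -0.e+00 -1.e+00] F [-0.1 -0.1  1. ] gap 1.002 grip 0.0 q [-0.54  0.49  0.07  1.66 -0.04  0.99  0.55]
units [ 0.0001 -0.0008  0.0016]
rot z units total 0.0008128958703605936
{'fx': 416.26068446773445, 'fy': 416.26068446773445, 'cx': 323.55096481259915, 'cy': 247.0475186307515, 'k1': -0.034052723922678926, 'world_from_camera': array([[ 5.33830231e-01,  8.10523253e-01,  2.40992409e-01,
         4.52031832e+02],
       [ 8.45591404e-01, -5.11461853e-01, -1.52911578e-01,
         2.91054965e+02],
       [-6.79965595e-04,  2.85409933e-01, -9.58405294e-01,
         3.74355853e+02],
       [ 0.00000000e+00,  0.00000000e+00,  0.00000000e+00,
         1.00000000e+00]])}
```

View pics/w1.png

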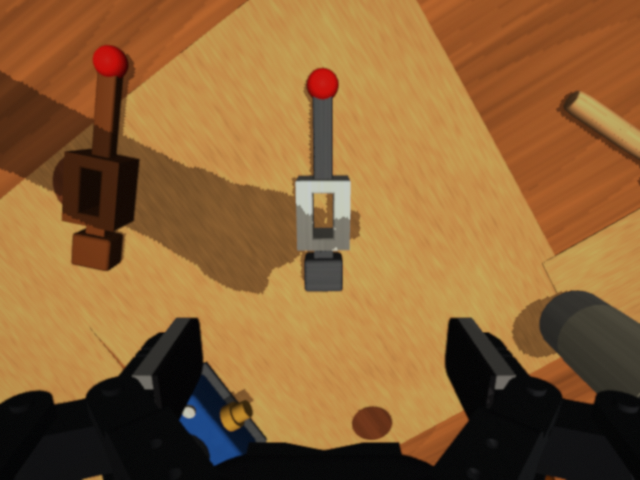

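The wrist view shows the lever nearly aligned: ball at (323,84), hub top about x 295–351 and y 177–249, counterweight at (323,271). I'll measure it by masks.

```bash
python3 - <<'E'
from h import *
c=np.load("w1.npy",allow_pickle=True).item();t=cv2.imread("pics/w1.png");h=cv2.cvtColor(t,cv2.COLOR_BGR2HSV)
red=np.zeros(h.shape[:2],np.uint8);s=(slice(55,110),slice(295,350));red[s]=(((h[...,0]<6)|(h[...,0]>174))&(h[...,1]>170)&(h[...,2]>80))[s]
k=max(cv2.findContours(red,0,2)[0],key=cv2.contourArea);b,rad=cv2.minEnclosingCircle(k);B=plane(c,[b],20)[0];print("ball",b,rad,B)
hub=np.zeros_like(red);s=(slice(165,262),slice(285,362));hub[s]=((h[...,1]<70)&(h[...,2]>115))[s]
k=max(cv2.findContours(hub,0,2)[0],key=cv2.contourArea);x=cv2.boundingRect(k);print("hub",x,cv2.minAreaRect(k))
P=plane(c,cv2.boxPoints(cv2.minAreaRect(k)),40);print(P.round(1),np.linalg.norm(np.roll(P,1,0)-P,axis=1).round(1));C=P.mean(0)
d=B-C;print("centre",C,"arm",np.hypot(*d[:2]),"yaw",np.degrees(np.arctan2(d[1],d[0])))
# slot holes
inn=[q for q in cv2.findContours(hub,cv2.RETR_CCOMP,2)[0] if 150<cv2.contourArea(q)<1500]
for q in inn:r=cv2.minAreaRect(q);print("slot",r,plane(c,[r[0]],40))
# arm edge/dark midline: rows 110-165
for v in (115,130,145,165):
    r=np.where((h[v,300:345,1]<90)&(h[v,300:345,2]<100))[0]+300;print(v,r.min(),r.max())
E
```

```text
ball (322.0, 83.88888549804688) 15.706121444702148 [425.43004968 306.09815869  20.        ]
hub (295, 180, 56, 71) ((323.0550537109375, 215.36431884765625), (69.7563247680664, 55.12441635131836), 88.8982925415039)
[[477.2 247.7  40. ]
 [500.  285.5  40. ]
 [550.5 256.2  40. ]
 [526.6 216.5  40. ]] [58.5 44.1 58.4 46.3]
centre [513.56143617 251.46515223  40.        ] arm 103.6914011898082 yaw 148.20505697597596
slot ((323.0, 216.5), (24.0, 49.0), 0.0) [[513.7557954  251.28464976  40.        ]]
115 313 331
130 314 331
145 314 331
165 314 331
```

Measured size is 58.5x44–46, matching the part. Centre is (513.6,251.5) and yaw 148.2. Next I descend and grip.

```bash
python3 -m inch '[{"jaw":-1,"linear":[-0.0019,-0.0003,0.03],"rot":[0,0,-0.07]},{"jaw":-1,"linear":[0,0,0.045],"rot":[0,0,0]},{"jaw":-1,"linear":[0,0,0.045],"rot":[0,0,0]},{"jaw":-1,"linear":[0,0,0.045],"rot":[0,0,0]},{"jaw":-1,"linear":[0,0,0.04],"rot":[0,0,0]},{"jaw":-1,"linear":[0,0,0.03],"rot":[0,0,0]},{"jaw":-1,"linear":[0,0,0.02],"rot":[0,0,0]},{"jaw":-1,"linear":[0,0,0.015],"rot":[0,0,0]},{"jaw":-1,"linear":[0,0,0.009],"rot":[0,0,0]},{"jaw":-1,"linear":[0,0,0],"rot":[0,0,0]}]'
python3 -m inch '[{"jaw":1,"linear":[0,0,0],"rot":[0,0,0]},{"jaw":1,"linear":[0,0,0],"rot":[0,0,0]},{"jaw":1,"linear":[0,0,0],"rot":[0,0,0]},{"jaw":1,"linear":[0,0,0],"rot":[0,0,0]},{"jaw":1,"linear":[0,0,0],"rot":[0,0,0]},{"jaw":1,"linear":[0,0,0],"rot":[0,0,0]},{"jaw":1,"linear":[0,0,0],"rot":[0,0,0]},{"jaw":1,"linear":[0,0,0],"rot":[0,0,0]},{"jaw":1,"linear":[0,0,0],"rot":[0,0,0]},{"jaw":1,"linear":[0,0,0],"rot":[0,0,0]}]'
```

```text
t: 3.15
position: [513.4, 251.3, 7.5]
orientation: [-0.861, -3.02, 0.001]
ft_force: [0.1, -0.6, 0.7]
finger_gap: 0.998
grip_force: 0.0
t: 4.15
position: [514.4, 251.7, 9.1]
orientation: [0.861, 3.02, 0.002]
ft_force: [0.2, -0.5, 5.4]
finger_gap: 0.506
grip_force: 63.5
```

```bash
python3 -m inch '[{"jaw":1,"linear":[0,0,-0.03],"rot":[0,0,0]},{"jaw":1,"linear":[0,0,-0.05],"rot":[0,0,0]},{"jaw":1,"linear":[0,0,-0.055],"rot":[0,0,0]},{"jaw":1,"linear":[0,0,-0.055],"rot":[0,0,0]},{"jaw":1,"linear":[0,0,-0.055],"rot":[0,0,0]},{"jaw":1,"linear":[0,0,-0.03],"rot":[0,0,-0.86]},{"jaw":1,"linear":[0,0,0],"rot":[0,0,-0.86]},{"jaw":1,"linear":[0,0,0],"rot":[0,0,-0.86]},{"jaw":1,"linear":[0,0,0],"rot":[0,0,-0.86]},{"jaw":1,"linear":[0,0,0],"rot":[0,0,-0.86]}]'
python3 -c "
from h import *
go([650,100,230],88)"
```

```text
t: 5.15
position: [512.3, 250.8, 226.7]
orientation: [-0.055, -3.138, 0.003]
ft_force: [0.4, -0.5, -3.5]
finger_gap: 0.507
grip_force: 62.8
t 5.15 pos [512.3 250.8 226.7] yaw_y 87.99 zaxis [-0.0033 -0.0018 -1.    ] F [ 0.4 -0.5 -3.5] gap 0.507 grip 62.8 q [-0.45  0.5  -0.07  1.66  0.04  0.99  1.01]
units [-0.1786 -0.1823 -0.0044]
rot z units total -0.0009929050875270486
```

```bash
python3 -m inch '[{"jaw":1,"linear":[-0.03,-0.031,0],"rot":[0,0,0]},{"jaw":1,"linear":[-0.03,-0.03,0],"rot":[0,0,0]},{"jaw":1,"linear":[-0.03,-0.03,0],"rot":[0,0,0]},{"jaw":1,"linear":[-0.03,-0.03,0],"rot":[0,0,0]},{"jaw":1,"linear":[-0.03,-0.03,0],"rot":[0,0,0]},{"jaw":1,"linear":[-0.028,-0.03,-0.004],"rot":[0,0,0]},{"jaw":1,"linear":[0,0,0],"rot":[0,0,0]},{"jaw":1,"linear":[0,0,0],"rot":[0,0,0]},{"jaw":1,"linear":[0,0,0],"rot":[0,0,0]},{"jaw":1,"linear":[0,0,0],"rot":[0,0,0]}]'
python3 - <<'E'
from h import *
go(None)
c=arm.camera_info("wrist");i=arm.snapshot("wrist");cv2.imwrite("pics/w2.png",i[:,:,::-1]);np.save("w2.npy",c,allow_pickle=True)
E
```

```text
t: 6.15
position: [649.0, 103.1, 230.7]
orientation: [-0.057, -3.139, -0.001]
ft_force: [0.2, -0.7, -4.9]
finger_gap: 0.507
grip_force: 62.6
t 6.15 pos [649.  103.1 230.7] yaw_y 87.9 zaxis [-1.9e-03  9.0e-04 -1.0e+00] F [ 0.2 -0.7 -4.9] gap 0.507 grip 62.6 q [-0.16  0.63 -0.05  1.4   0.03  1.12  1.32]
```

View pics/w2.png

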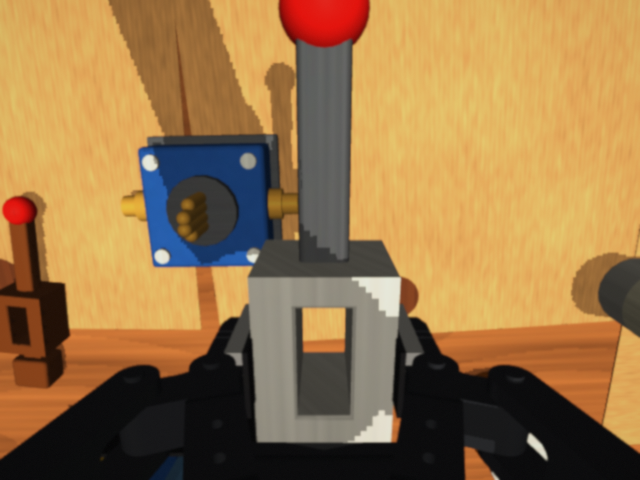

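The wrist view shows the valve clear of the held lever: collar centre about (202,211), bolts at (150,162), (248,161), (161,257) and (254,256). The held hub's top spans (250–398, 277–443), with its slot at (325,361).

```bash
python3 - <<'E'
from h import *
c=np.load("w2.npy",allow_pickle=True).item();t=cv2.imread("pics/w2.png");h=cv2.cvtColor(t,cv2.COLOR_BGR2HSV)
def reg(m,x0,y0,x1,y1):
    z=np.zeros(m.shape,np.uint8);z[y0:y1,x0:x1]=m[y0:y1,x0:x1];return z
blue=(h[...,0]>100)&(h[...,0]<130)&(h[...,1]>120)
bm=reg(blue,130,135,272,275)
col=reg(~blue,160,170,243,250)
col=cv2.morphologyEx(col,cv2.MORPH_OPEN,np.ones((3,3)))
k=cv2.convexHull(max(cv2.findContours(col,0,1)[0],key=cv2.contourArea));
f=np.zeros_like(col);cv2.drawContours(f,[k],-1,1,-1);k=max(cv2.findContours(f,0,1)[0],key=cv2.contourArea)
e=cv2.fitEllipse(k);Q=plane(c,k[:,0],55);q,rr=cv2.minEnclosingCircle(np.float32(Q[:,:2]));print("collar",e,plane(c,[e[0]],55),"enclosing",q,rr)
B=[]
for u,v in((150,162),(248,161),(161,257),(254,256)):
    m=reg((h[...,1]<90)&(h[...,2]>120),u-11,v-11,u+12,v+12);M=cv2.moments(m,True);p=(M['m10']/M['m00'],M['m01']/M['m00']);B.append(plane(c,[p],47)[0]);print("bolt",p,M['m00'],B[-1].round(1))
B=np.array(B);print("bolt centre",B.mean(0))
for a,b in((0,1),(2,3),(0,2),(1,3)):d=B[b]-B[a];print(np.hypot(*d[:2]).round(1),np.degrees(np.arctan2(d[1],d[0])).round(2))
# block left/top edge lines at z=45
for nm,pts in(("left",[(np.where(bm[v])[0].min(),v) for v in range(165,255,3)]),("top",[(u,np.where(bm[:,u])[0].min()) for u in range(160,240,3)])):
    vx,vy,x,y=cv2.fitLine(np.float32(plane(c,pts,45)[:,:2]),cv2.DIST_HUBER,0,.01,.01).ravel();print(nm,np.degrees(np.arctan2(vy,vx)),x,y)
# held lever: slot edges, ball
r=reg(((h[...,0]<6)|(h[...,0]>174))&(h[...,1]>170),270,0,380,60)
print("ball cols",[ (v,np.where(r[v])[0].min(),np.where(r[v])[0].max()) for v in(5,15)])
for v in(325,340,400):
    g=h[v,:,2].astype(int);print(v,[ (u,int(g[u+2]-g[u-2])) for u in range(235,415) if abs(g[u+2]-g[u-2])>35])
for v in (60,120,180,230):
    w=np.where((h[v,285:370,1]<60)&(h[v,285:370,2]<130))[0]+285;print("arm",v,w.min(),w.max())
cv2.imwrite("pics/c2.png",crop(t,130,130,150,140,4))
cv2.imwrite("pics/c3.png",crop(t,240,235,170,220,2.7))
o=arm.get_obs();M=R.from_rotvec(o["orientation"]).as_matrix()
print("TCP->cam in tool",M.T@(c["world_from_camera"][:3,3]-o["position"]))
for z in (262.7-0,):pass
# hub top: lever mid z in hand: TCP z 230.7 ; underside was 0 when TCP~8.5 => top at TCP+31.5
zt=230.7+31.5
S=[(302,307),(347,307),(347,415),(302,415)];H=[(250,277),(398,277),(398,443),(252,443)]
for n,s in(("slot",S),("hub",H)):
    P=plane(c,s,zt);print(n,P.round(1).tolist(),P.mean(0).round(1),np.linalg.norm(np.roll(P,1,0)-P,axis=1).round(1), "tool",((P.mean(0)-o["position"])@M).round(1))
E
```

```text
collar ((201.96002197265625, 210.16712951660156), (68.38873291015625, 72.07044982910156), 127.66973114013672) [[638.38190946   8.2764378   55.        ]] enclosing (639.3703002929688, 8.592085838317871) 28.60423469543457
bolt (148.45762711864407, 162.77966101694915) 236.0 [600.9 -31.7  47. ]
bolt (247.16751269035532, 160.6548223350254) 197.0 [602.4  45.5  47. ]
bolt (160.86693548387098, 257.51612903225805) 248.0 [678.4 -33.2  47. ]
bolt (251.70886075949366, 256.3101265822785) 158.0 [680.   42.5  47. ]
bolt centre [640.42677668   5.76786197  47.        ]
77.2 88.9
75.6 88.75
77.4 -1.09
77.6 -2.21
left -1.2844303 644.86316 -39.742184
top 88.79879 589.0317 13.75262
ball cols [(5, np.int64(280), np.int64(368)), (15, np.int64(281), np.int64(367))]
325 [(235, 48), (236, 42), (248, 60), (249, 78), (250, 80), (251, 58), (291, -40), (292, -45), (293, -55), (294, -62), (295, -66), (296, -61), (297, -43), (300, 94), (301, 156), (302, 178), (303, 154), (304, 88), (343, -92), (344, -159), (345, -174), (346, -154), (347, -86), (350, 41), (351, 59), (352, 67), (353, 61), (354, 47), (396, -51), (397,
[... 516 characters left out ...]
50), (402, 50)]
400 [(253, 75), (254, 111), (255, 126), (256, 104), (257, 62), (294, -43), (295, -61), (296, -68), (297, -58), (298, -42), (349, 47), (350, 57), (351, 60), (352, 46), (390, -60), (391, -104), (392, -126), (393, -114), (394, -75)]
arm 60 297 350
arm 120 298 349
arm 180 299 348
arm 230 300 347
TCP->cam in tool [ 7.18028101e+01 -1.04771397e-01 -1.42819756e+02]
slot [[628.7, 97.2, 262.2], [629.2, 110.4, 262.2], [666.9, 109.7, 262.2], [666.4, 95.3, 262.2]] [647.8 103.1 262.2] [37.7 13.2 37.7 14.4] tool [  1.5   0.2 -31.2]
hub [[618.8, 82.8, 262.2], [620.4, 125.2, 262.2], [678.6, 126.2, 262.2], [676.9, 78.3, 262.2]] [648.7 103.1 262.2] [58.2 42.4 58.3 47.9] tool [  0.6   0.2 -31.2]
```

View pics/c3.png

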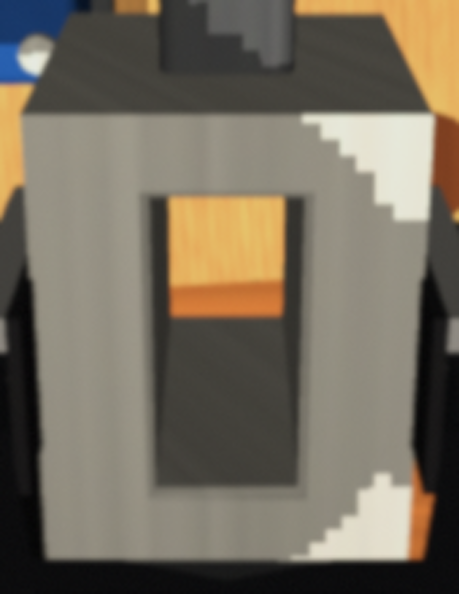

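View pics/c2.png

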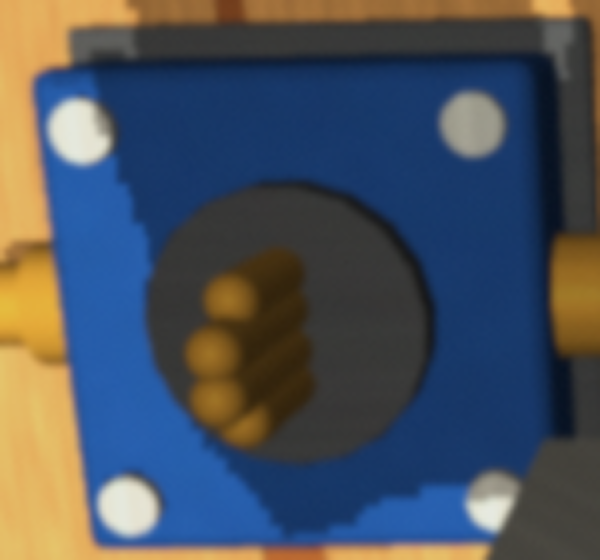

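The crops show the slot clean and square in the grip, and rib tops in the w2 frame at about (187.5,205), (183.5,218.5), (184.2,229.5) and (190.8,236). I'll cross-check the shaft axis from the rib tops and from the collar's top face.

```bash
python3 - <<'E'
from h import *
c=np.load("w2.npy",allow_pickle=True).item();t=cv2.imread("pics/w2.png")
cr=lambda a:[(130+u/4-.4,130+v/4-.4) for u,v in a]
for z in(84,85.5):
    P=plane(c,cr([(231,299),(243,427)]),z);Q=plane(c,cr([(214,354),(217,400)]),z+12)
    d=P[1]-P[0];e=Q[1]-Q[0]
    print(P.round(1).tolist(),P.mean(0).round(1),np.hypot(*d[:2]),np.degrees(np.arctan2(d[1],d[0])),"|",Q.round(1).tolist(),Q.mean(0).round(1),np.degrees(np.arctan2(e[1],e[0])))
# collar top face extremes in crop: left 148, right ~428, top 184, bottom 463
P=plane(c,cr([(148,320),(428,320),(287,184),(290,463)]),55);print(P.round(1))
# top camera collar + scene cross
T=arm.camera_info("top");S=arm.camera_info("scene")
h=cv2.cvtColor(cv2.imread("pics/top0.png"),cv2.COLOR_BGR2HSV)
m=np.zeros(h.shape[:2],np.uint8);s=(slice(174,201),slice(328,356));m[s]=~((h[...,0]>105)&(h[...,0]<130)&(h[...,1]>120))[s]
k=max(cv2.findContours(m,0,1)[0],key=cv2.contourArea);e=cv2.fitEllipse(cv2.convexHull(k));print("top",e,plane(T,[e[0]],55))
E
```

```text
[[628.3, 7.2, 84.0], [651.7, 6.4, 84.0]] [640.    6.8  84. ] 23.434808783226682 -1.9722087040221745 | [[635.6, 7.1, 96.0], [643.7, 6.6, 96.0]] [639.6   6.9  96. ] -3.8057720524932104
[[628.0, 7.7, 85.5], [651.3, 6.9, 85.5]] [639.7   7.3  85.5] 23.31356462798194 -1.9722087040222103 | [[635.3, 7.7, 97.5], [643.3, 7.1, 97.5]] [639.3   7.4  97.5] -3.805772052493351
[[636.9 -19.5  55. ]
 [639.   35.4  55. ]
 [611.6  10.9  55. ]
 [666.9   5.   55. ]]
top ((341.45562744140625, 186.4088897705078), (21.0155086517334, 21.38897705078125), 4.303011417388916) [[637.46372073   8.16765936  55.        ]]
```

The estimates agree: shaft axis about (639.5,7.5) and yaw about -1.5°. The lever slot sits 0.8 mm along tool +x from the TCP. So I go to TCP (640.3,7.3), tool-y yaw 88.5.

```bash
python3 -c "
from h import *
go([640.3,7.3,125],88.5)"
```

```text
t 6.2 pos [649.3 102.9 231. ] yaw_y 87.9 zaxis [-1.3e-03  7.0e-04 -1.0e+00] F [ 0.1 -0.3 -4.2] gap 0.503 grip 62.6 q [-0.16  0.63 -0.05  1.4   0.03  1.12  1.32]
units [ 0.0066 -0.1199  0.1325]
rot z units total -0.0878840544335089
```

```bash
python3 -m inch '[{"jaw":1,"linear":[0.0066,-0.03,0],"rot":[0,0,0]},{"jaw":1,"linear":[0,-0.045,0],"rot":[0,0,0]},{"jaw":1,"linear":[0,-0.0449,0],"rot":[0,0,0]},{"jaw":1,"linear":[0,0,0],"rot":[0,0,-0.088]},{"jaw":1,"linear":[0,0,0.03],"rot":[0,0,0]},{"jaw":1,"linear":[0,0,0.04],"rot":[0,0,0]},{"jaw":1,"linear":[0,0,0.04],"rot":[0,0,0]},{"jaw":1,"linear":[0,0,0.0225],"rot":[0,0,0]},{"jaw":1,"linear":[0,0,0],"rot":[0,0,0]},{"jaw":1,"linear":[0,0,0],"rot":[0,0,0]}]'
python3 - <<'E'
from h import *
go([640.3,7.3,112],88.5)
c=arm.camera_info("wrist");i=arm.snapshot("wrist")[:,:,::-1];cv2.imwrite("pics/w3.png",i);np.save("w3.npy",c,allow_pickle=True)
cv2.imwrite("pics/c4.png",crop(i,230,230,190,230,2.6))
E
```

```text
t: 7.2
position: [641.6, 6.3, 125.9]
orientation: [0.044, 3.14, 0.0]
ft_force: [-0.3, -0.1, -3.0]
finger_gap: 0.505
grip_force: 62.4
t 7.2 pos [641.6   6.3 125.9] yaw_y 88.41 zaxis [ 8.e-04  2.e-04 -1.e+00] F [-0.3 -0.1 -3. ] gap 0.505 grip 62.4 q [-0.01  0.71 -0.05  1.57  0.04  0.86  1.46]
units [0.0017 0.0012 0.0173]
rot z units total -0.013153088413840063
```

View pics/c4.png

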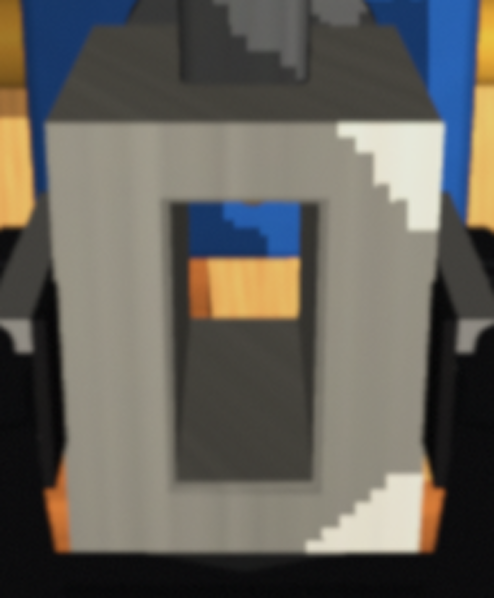

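The slot hangs squarely over the valve. A brass sliver at crop (250,202) sits about 1 mm to +y of the slot centre, which matches the 1 mm y shortfall. I'll correct that and lower with force checks.

```bash
python3 -m inch '[{"jaw":1,"linear":[0.0015,0.0012,0],"rot":[0,0,0]},{"jaw":1,"linear":[0,0,0.01],"rot":[0,0,0]},{"jaw":1,"linear":[0,0,0.005],"rot":[0,0,0]},{"jaw":1,"linear":[0,0,0],"rot":[0,0,0]},{"jaw":1,"linear":[0,0,0],"rot":[0,0,0]},{"jaw":1,"linear":[0,0,0],"rot":[0,0,0]},{"jaw":1,"linear":[0,0,0],"rot":[0,0,0]},{"jaw":1,"linear":[0,0,0],"rot":[0,0,0]},{"jaw":1,"linear":[0,0,0],"rot":[0,0,0]},{"jaw":1,"linear":[0,0,0],"rot":[0,0,0]}]'
python3 - <<'E'
from h import *
for k in range(3):
    go([640.3,7.3,104],88.5);i=arm.snapshot("wrist")[:,:,::-1]
cv2.imwrite("pics/c5.png",crop(i,230,230,190,230,2.6))
E
```

```text
t: 8.25
position: [640.0, 6.5, 113.4]
orientation: [0.045, 3.141, -0.0]
ft_force: [-0.3, 0.6, -3.1]
finger_gap: 0.501
grip_force: 62.6
t 8.25 pos [640.    6.5 113.4] yaw_y 88.35 zaxis [ 1.e-04 -0.e+00 -1.e+00] F [-0.3  0.6 -3.1] gap 0.501 grip 62.6 q [-0.02  0.72 -0.05  1.58  0.04  0.84  1.46]
units [-0.0003  0.001   0.0117]
rot z units total -0.022056831305628195
t 8.3 pos [640.    6.6 113.3] yaw_y 88.35 zaxis [ 0. -0. -1.] F [ 1.1  0.1 -4.8] gap 0.505 grip 62.6 q [-0.02  0.72 -0.05  1.58  0.04  0.84  1.46]
units [-0.0004  0.0009  0.0117]
rot z units total -0.02163067909282697
t 8.35 pos [640.    6.6 113.3] yaw_y 88.35 zaxis [-0. -0. -1.] F [ 0.2  0.2 -3.8] gap 0.505 grip 62.6 q [-0.02  0.72 -0.05  1.58  0.04  0.84  1.46]
units [-0.0004  0.0009  0.0116]
rot z units total -0.022013889709409
```

View pics/c5.png

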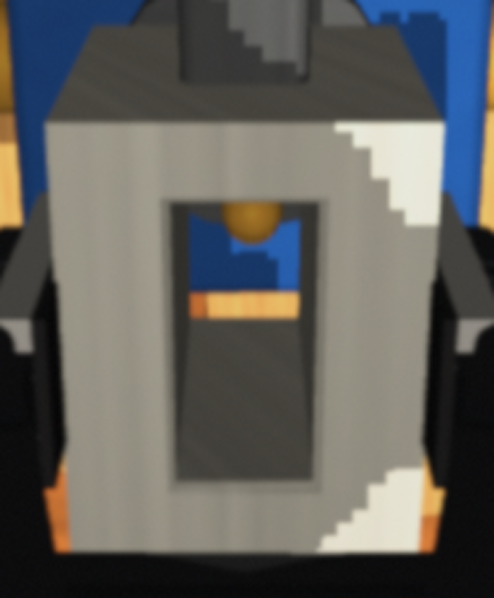

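The rib shows at crop x 251 against the slot centre at 245, so it is about 0.9 mm to +y. I'll correct by +0.0011 and lower gently.

```bash
python3 -m inch '[{"jaw":1,"linear":[-0.0003,0.0011,0],"rot":[0,0,-0.02]},{"jaw":1,"linear":[0,0,0],"rot":[0,0,0]},{"jaw":1,"linear":[0,0,0.004],"rot":[0,0,0]},{"jaw":1,"linear":[0,0,0.004],"rot":[0,0,0]},{"jaw":1,"linear":[0,0,0.004],"rot":[0,0,0]},{"jaw":1,"linear":[0,0,0.004],"rot":[0,0,0]},{"jaw":1,"linear":[0,0,0.004],"rot":[0,0,0]},{"jaw":1,"linear":[0,0,0],"rot":[0,0,0]},{"jaw":1,"linear":[0,0,0],"rot":[0,0,0]},{"jaw":1,"linear":[0,0,0],"rot":[0,0,0]}]'
python3 - <<'E'
from h import *
go([640.3,7.5,66],88.5)
i=arm.snapshot("wrist")[:,:,::-1]
cv2.imwrite("pics/c6.png",crop(i,230,230,190,230,2.6))
E
```

```text
t: 9.4
position: [640.4, 7.4, 97.5]
orientation: [0.041, 3.141, -0.0]
ft_force: [-0.9, 0.0, -4.2]
finger_gap: 0.505
grip_force: 62.6
t 9.4 pos [640.4   7.4  97.5] yaw_y 88.49 zaxis [ 4.e-04 -0.e+00 -1.e+00] F [-0.9  0.  -4.2] gap 0.505 grip 62.6 q [-0.02  0.74 -0.05  1.59  0.05  0.81  1.46]
units [0.0001 0.0001 0.0393]
rot z units total -0.0019769393609516957
```

View pics/c6.png

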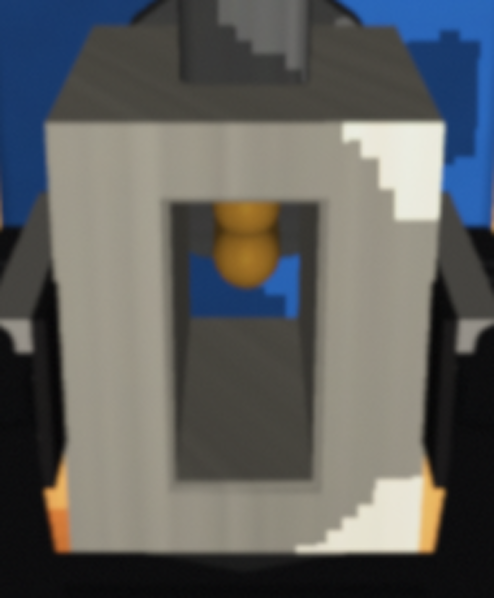

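The ribs are centred in the slot (crop x 246), already about 12 mm in with no contact force. I'll continue lowering.

```bash
python3 -m inch '[{"jaw":1,"linear":[0,0,0.004],"rot":[0,0,0]},{"jaw":1,"linear":[0,0,0.004],"rot":[0,0,0]},{"jaw":1,"linear":[0,0,0.004],"rot":[0,0,0]},{"jaw":1,"linear":[0,0,0.004],"rot":[0,0,0]},{"jaw":1,"linear":[0,0,0.004],"rot":[0,0,0]},{"jaw":1,"linear":[0,0,0.004],"rot":[0,0,0]},{"jaw":1,"linear":[0,0,0.004],"rot":[0,0,0]},{"jaw":1,"linear":[0,0,0.004],"rot":[0,0,0]},{"jaw":1,"linear":[0,0,0],"rot":[0,0,0]},{"jaw":1,"linear":[0,0,0],"rot":[0,0,0]}]'
python3 -c "
from h import *
go([640.3,7.5,64],88.5)"
```

```text
t: 10.45
position: [640.2, 7.4, 71.6]
orientation: [-0.041, -3.141, 0.0]
ft_force: [-0.3, -0.2, -4.5]
finger_gap: 0.502
grip_force: 62.6
t 10.45 pos [640.2   7.4  71.6] yaw_y 88.49 zaxis [-1.e-04 -1.e-04 -1.e+00] F [-0.3 -0.2 -4.5] gap 0.502 grip 62.6 q [-0.02  0.78 -0.05  1.61  0.05  0.76  1.46]
units [-0.0001  0.0001  0.0095]
rot z units total -0.0018128249906991108
```

Next, down in 1 mm steps to contact near z 64.

```bash
python3 -m inch '[{"jaw":1,"linear":[0,0,0.002],"rot":[0,0,0]},{"jaw":1,"linear":[0,0,0.002],"rot":[0,0,0]},{"jaw":1,"linear":[0,0,0.0015],"rot":[0,0,0]},{"jaw":1,"linear":[0,0,0.001],"rot":[0,0,0]},{"jaw":1,"linear":[0,0,0.001],"rot":[0,0,0]},{"jaw":1,"linear":[0,0,0.001],"rot":[0,0,0]},{"jaw":1,"linear":[0,0,0],"rot":[0,0,0]},{"jaw":1,"linear":[0,0,0],"rot":[0,0,0]},{"jaw":1,"linear":[0,0,0],"rot":[0,0,0]},{"jaw":1,"linear":[0,0,0],"rot":[0,0,0]}]'
```

```text
t: 11.45
position: [640.3, 7.4, 65.0]
orientation: [0.042, 3.141, 0.0]
ft_force: [0.3, 0.3, -3.6]
finger_gap: 0.506
grip_force: 62.6
```

```bash
python3 -m inch '[{"jaw":1,"linear":[0,0,0.0008],"rot":[0,0,0]},{"jaw":1,"linear":[0,0,0.0008],"rot":[0,0,0]},{"jaw":1,"linear":[0,0,0.0008],"rot":[0,0,0]},{"jaw":1,"linear":[0,0,0],"rot":[0,0,0]},{"jaw":1,"linear":[0,0,0],"rot":[0,0,0]},{"jaw":1,"linear":[0,0,0],"rot":[0,0,0]},{"jaw":1,"linear":[0,0,0],"rot":[0,0,0]},{"jaw":1,"linear":[0,0,0],"rot":[0,0,0]},{"jaw":1,"linear":[0,0,0],"rot":[0,0,0]},{"jaw":1,"linear":[0,0,0],"rot":[0,0,0]}]'
```

```text
t: 12.45
position: [640.3, 7.4, 64.2]
orientation: [0.042, 3.141, -0.0]
ft_force: [-3.3, -0.1, 4.3]
finger_gap: 0.503
grip_force: 63.8
```

Contact is at z 64.2, and 55 + 9.1 was expected, so the lever is home. Next I open, then retreat up.

```bash
python3 -m inch '[{"jaw":-1,"linear":[0,0,0],"rot":[0,0,0]},{"jaw":-1,"linear":[0,0,0],"rot":[0,0,0]},{"jaw":-1,"linear":[0,0,0],"rot":[0,0,0]},{"jaw":-1,"linear":[0,0,0],"rot":[0,0,0]},{"jaw":-1,"linear":[0,0,0],"rot":[0,0,0]},{"jaw":-1,"linear":[0,0,0],"rot":[0,0,0]},{"jaw":-1,"linear":[0,0,0],"rot":[0,0,0]},{"jaw":-1,"linear":[0,0,0],"rot":[0,0,0]},{"jaw":-1,"linear":[0,0,0],"rot":[0,0,0]},{"jaw":-1,"linear":[0,0,0],"rot":[0,0,0]}]'
python3 -m inch '[{"jaw":-1,"linear":[0,0,-0.01],"rot":[0,0,0]},{"jaw":-1,"linear":[0,0,-0.02],"rot":[0,0,0]},{"jaw":-1,"linear":[0,0,-0.03],"rot":[0,0,0]},{"jaw":-1,"linear":[0,0,-0.03],"rot":[0,0,0]},{"jaw":-1,"linear":[0,0,-0.03],"rot":[0,0,0]},{"jaw":-1,"linear":[0,0,-0.03],"rot":[0,0,0]},{"jaw":-1,"linear":[0,0,-0.03],"rot":[0,0,0]},{"jaw":-1,"linear":[0,0,-0.02],"rot":[0,0,0]},{"jaw":-1,"linear":[0,0,0],"rot":[0,0,0]},{"jaw":-1,"linear":[0,0,0],"rot":[0,0,0]}]'
python3 - <<'E'
from h import *
w=arm.snapshot("wrist")[:,:,::-1];s=arm.snapshot("scene")[:,:,::-1]
cv2.imwrite("pics/end.png",np.vstack([cv2.resize(w[100:400],(480,225)),cv2.resize(s[200:360,240:460],(480,349))]))
E
```

```text
t: 13.45
position: [640.2, 7.4, 63.0]
orientation: [0.041, 3.141, -0.0]
ft_force: [0.0, 0.3, 0.6]
finger_gap: 1.001
grip_force: 0.0
t: 14.45
position: [640.0, 7.4, 223.1]
orientation: [-0.042, -3.141, 0.0]
ft_force: [-1.1, 0.5, -0.4]
finger_gap: 0.999
grip_force: 0.0
```

View pics/end.png

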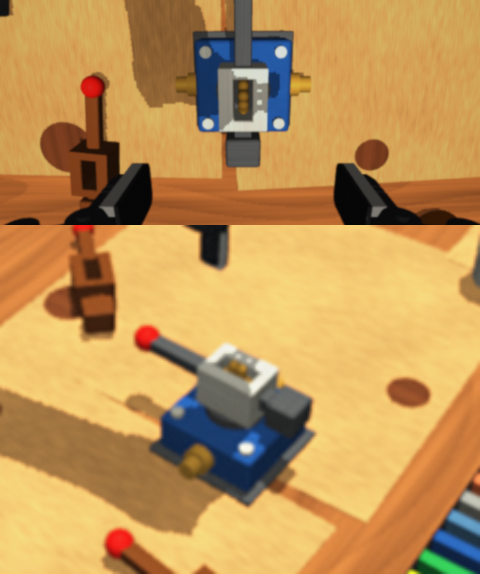

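The lever sits flat on the collar with the tongue showing inside the slot, at (243,97) in the upper view and (240,363) in the lower. The gripper is clear of it.

```bash
python3 -c "
from rig import arm
print(arm.sign_off())"
```

```text
the job is handed in; nothing more can be done
None
```

The red-knobbed lever is back on the blue valve, resting on the collar with its slot over the shaft, released and handed in at about 14.5 s; I never touched the yellow-knobbed lever.

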